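Move the phone queue into the charging dock in order

ROBOT

A 6-joint arm with a two-finger parallel gripper is mounted at the origin on the work surface. World frame = base frame: x ahead of the robot, y to its left, z up, the work surface at z = 0. Lengths are in mm, angles in rad, forces in N, time in s.
With the tool pointing down it reaches from about 300 to 775 mm from the base axis. Payload 14.6 kg.
Tool frame: the origin (TCP) lies on the centre line of the jaws, within the pads' length; the fingertips stand 8 mm ahead of it and the grasp point (between the pads) lies 11 mm behind it; z points along the fingers, y is the line along which they close (so a half turn about z gives the same grasp; the last joint's range is limited). The gripper opens to 94 mm and grips with 3 to 60 N. Pads are 16 mm wide; open, the fingers measure 119 mm over their backs; the gripper's body (75 mm by 177 mm) begins 78 mm behind the grasp point.
Start: joints at [-0.067, 0.3, 1.521, -0, 1.321, -0.067], TCP at [549.99, -0.002, 213.446] pointing down, gripper open.
Joint ranges: [-3.03, 3.03], [-0.79, 2.21], [0.23, 2.52], [-1.04, 4.18], [0, 3.07], [-2.55, 2.55]. Speed limits (rad/s): [2.22, 2.22, 2.57, 3.14, 3.14, 3.14].

INTERFACE

Orientations are given as [roll, pitch, yaw] about the fixed x, y, z axes, in that order (R = Rz(yaw) Ry(pitch) Rx(roll)).
In Python, from cell import manip gives the robot as it stands.
- The arm moves only by the tool jog_arm, never from a script. Its argument "rows" is one flat list of numbers, 7 for each row, row after row: the shift along the world's x, y, z in cm, then the turn, a rotation vector about the world's x, y, z in rad, then the closure, from 0 (fully open) to 1 (shut). In form: [dx, dy, dz, rx, ry, rz, fingers, dx, dy, dz, rx, ry, rz, fingers, ...]. A call has 1 to 20 rows; each row shifts and turns the commanded pose from where the row before left it; what a row does not reach is not made up. A row lasts 1/12 s, in which the tool goes at most 41.7 mm and 7.16 degrees, less where a joint would pass 70% of its speed; a pose out of reach is approached as far as the arm can. A call with a gripper value outside its range is refused whole. The fingers move at their own pace and stop on an object; "newtons" is the grip in N (left out, the last holds). Time passes only in rows, so rows that do not move let the fingers close. It gives the time, the measured TCP pose, the force, the opening and the grip force at its end, in the units of the state.
- manip.read_state(): the state, without advancing time (a new reading comes with each control period).
- manip.camera(name): name is "scene" or "side" or "wrist"; returns (picture, depth): 480x640x3 uint8, blue, green, red; 480x640 float32, mm along the optical axis (not along the pixel's ray), 0 where there is no reading.
- manip.camera_model(name): a dict with "K" (3x3 intrinsics, pixels), "R" (3x3) and "t" (3): a world point X has camera coordinates R X + t. Camera axes: x right, y down, z forward; pixel columns grow to the right and rows downward; lengths in mm; the calibration is good to about 2 mm. A picture is of the moment at which its call begins: read the wrist's pose just before it. camera_model takes no time and is no camera call; for the wrist camera it gives the pose at the moment of the call.
- manip.sign_off(): hands the job in; it is judged then, once.
The state is a dict: "clock": time; "joints": joint angles; "qd": joint speeds; "effort": joint torques, N m; "eef_pos": TCP position; "eef_rot": TCP orientation; "wrist_force": force on the tool from outside, world axes, zero at the start; "moment": the same for the moment, N m; "finger_gap": finger opening in mm; "finger_force": force on a finger pad.
Only numpy, scipy, OpenCV 4.12 (cv2) and the standard library are available. Lean on these libraries where they do the work, as an engineer would, in place of code of your own. Each camera call takes 0.05 s, during which the arm holds its last target. There are 200 camera calls.

TASK

Move all four phones from the queue rack into the empty slots of the charging dock, keeping the queue's order: the phone at the end of the rack nearest the dock is first in line and goes in the slot beside the magenta knob, the next phone in the next slot, and so on to the last. Stand each phone on its long edge, fully down in its slot, and do not drop or knock over any of them.

Things in the scene. Friction and masses are not known exactly. Their poses are not given: they have to be found in the camera images.
- phone_red: Phone in a red case on its long edge: 146 mm long (x), 12 thick (y), 72 high (z up), about 190 g; black screen on -y face. Origin: centre of underside. Starts loose in a stand of the queue rack, underside 12 mm and top 84 mm above the bench; its top 38 mm stand clear of the slot walls: pinch there across y. May lean up to 10 degrees. Phones stand 60 mm apart: open the fingers only part way.
- phone_yellow: Phone in a yellow case on its long edge: 146 mm long (x), 12 thick (y), 72 high (z up), about 190 g; black screen on -y face. Origin: centre of underside. Starts loose in a stand of the queue rack, underside 12 mm and top 84 mm above the bench; its top 38 mm stand clear of the slot walls: pinch there across y. May lean up to 10 degrees. Phones stand 60 mm apart: open the fingers only part way.
- phone_green: Phone in a green case on its long edge: 146 mm long (x), 12 thick (y), 72 high (z up), about 190 g; black screen on -y face. Origin: centre of underside. Starts loose in a stand of the queue rack, underside 12 mm and top 84 mm above the bench; its top 38 mm stand clear of the slot walls: pinch there across y. May lean up to 10 degrees. Phones stand 60 mm apart: open the fingers only part way.
- phone_blue: Phone in a blue case on its long edge: 146 mm long (x), 12 thick (y), 72 high (z up), about 190 g; black screen on -y face. Origin: centre of underside. Starts loose in a stand of the queue rack, underside 12 mm and top 84 mm above the bench; its top 38 mm stand clear of the slot walls: pinch there across y. May lean up to 10 degrees. Phones stand 60 mm apart: open the fingers only part way.
- stand_red: Fixed white stand with a small red sticker on its -x end, holding the red phone at the start. Four such stands, 60 mm apart along y with equal yaw, in any order, on a thin grey tray make the queue rack, left or right of the robot, the dock on the other side. Base 180 x 44 mm; origin: centre of its underside, 4 mm above the bench. Slot along its x, like a dock slot.
- stand_yellow: Fixed white stand with a small yellow sticker on its -x end, holding the yellow phone at the start. Four such stands, 60 mm apart along y with equal yaw, in any order, on a thin grey tray make the queue rack, left or right of the robot, the dock on the other side. Base 180 x 44 mm; origin: centre of its underside, 4 mm above the bench. Slot along its x, like a dock slot.
- stand_green: Fixed white stand with a small green sticker on its -x end, holding the green phone at the start. Four such stands, 60 mm apart along y with equal yaw, in any order, on a thin grey tray make the queue rack, left or right of the robot, the dock on the other side. Base 180 x 44 mm; origin: centre of its underside, 4 mm above the bench. Slot along its x, like a dock slot.
- stand_blue: Fixed white stand with a small blue sticker on its -x end, holding the blue phone at the start. Four such stands, 60 mm apart along y with equal yaw, in any order, on a thin grey tray make the queue rack, left or right of the robot, the dock on the other side. Base 180 x 44 mm; origin: centre of its underside, 4 mm above the bench. Slot along its x, like a dock slot.
- dock: Charging dock, fixed black slab 190 (x) x 290 (y) x 12 mm; origin: centre of underside, on the bench. Four empty slots along x, centred at x 0, y -90, -30, 30, 90 mm; floor 12 mm above the bench. Slot walls 100 mm long, 16 apart, flaring to a 29 mm wide mouth 46 mm above the bench; end stops 166 apart, 12 high. Phones stand with length along x, either way round, 48 mm free between them.
- flag: Magenta knob, 32 mm wide, 30 mm high, fixed on one end of the dock (x 0, y +128 or -128 mm in the dock's frame); it marks the dock's first slot, the one next to it. The other end has a black knob of the same shape. Origin: centre of its underside, 12 mm above the bench.
There are look-alikes about, which are no part of the job. What is shaped like the phone_green but pink is not meant.

How it is judged (in metres and radians):
At the end, for the whole second after the job is handed in: Every phone rests released in its own slot, in queue order (rack end nearest the dock -> slot beside the magenta knob): within 12 mm across and 18 mm along the slot from its middle, underside 6 to 18 mm above the bench, within 0.2 rad of the slot direction and 0.3 rad of upright (x of phone_red in the frame of dock between -0.018 and 0.018 m and z of phone_red in the frame of dock between 0.006 and 0.018 m and angle between each of phone_red, phone_yellow, phone_green, phone_blue's own z axis and vertical below 0.3 rad and angle between the x axis of each of phone_red, phone_yellow, phone_green, phone_blue and the x axis of dock, either way round below 0.2 rad and linear speed of each of phone_red, phone_yellow, phone_green, phone_blue below 0.02 m/s and angular speed of each of phone_red, phone_yellow, phone_green, phone_blue below 0.5 rad/s and contact force between each of phone_red, phone_yellow, phone_green, phone_blue and the fingers below 0.1 N and x of phone_yellow in the frame of dock between -0.018 and 0.018 m and z of phone_yellow in the frame of dock between 0.006 and 0.018 m and x of phone_green in the frame of dock between -0.018 and 0.018 m and z of phone_green in the frame of dock between 0.006 and 0.018 m and x of phone_blue in the frame of dock between -0.018 and 0.018 m and z of phone_blue in the frame of dock between 0.006 and 0.018 m and (y of phone_red in the frame of dock between -0.102 and -0.078 m or y of phone_red in the frame of dock between -0.042 and -0.018 m or y of phone_red in the frame of dock between 0.018 and 0.042 m or y of phone_red in the frame of dock between 0.078 and 0.102 m) and (y of phone_yellow in the frame of dock between -0.102 and -0.078 m or y of phone_yellow in the frame of dock between -0.042 and -0.018 m or y of phone_yellow in the frame of dock between 0.018 and 0.042 m or y of phone_yellow in the frame of dock between 0.078 and 0.102 m) and (y of phone_green in the frame of dock between -0.102 and -0.078 m or y of phone_green in the frame of dock between -0.042 and -0.018 m or y of phone_green in the frame of dock between 0.018 and 0.042 m or y of phone_green in the frame of dock between 0.078 and 0.102 m) and (y of phone_blue in the frame of dock between -0.102 and -0.078 m or y of phone_blue in the frame of dock between -0.042 and -0.018 m or y of phone_blue in the frame of dock between 0.018 and 0.042 m or y of phone_blue in the frame of dock between 0.078 and 0.102 m) and ((world y of stand_red above 0 m and (y of each of stand_yellow, stand_green, stand_blue in the frame of stand_red above -0.03 m or horizontal distance between phone_red and flag above 0.068 m) and (y of each of stand_yellow, stand_green, stand_blue in the frame of stand_red above -0.09 m or horizontal distance between phone_red and flag above 0.128 m) and (y of each of stand_yellow, stand_green, stand_blue in the frame of stand_red above -0.15 m or horizontal distance between phone_red and flag above 0.188 m) and (y of each of stand_red, stand_green, stand_blue in the frame of stand_yellow above -0.03 m or horizontal distance between phone_yellow and flag above 0.068 m) and (y of each of stand_red, stand_green, stand_blue in the frame of stand_yellow above -0.09 m or horizontal distance between phone_yellow and flag above 0.128 m) and (y of each of stand_red, stand_green, stand_blue in the frame of stand_yellow above -0.15 m or horizontal distance between phone_yellow and flag above 0.188 m) and (y of each of stand_red, stand_yellow, stand_blue in the frame of stand_green above -0.03 m or horizontal distance between phone_green and flag above 0.068 m) and (y of each of stand_red, stand_yellow, stand_blue in the frame of stand_green above -0.09 m or horizontal distance between phone_green and flag above 0.128 m) and (y of each of stand_red, stand_yellow, stand_blue in the frame of stand_green above -0.15 m or horizontal distance between phone_green and flag above 0.188 m) and (y of each of stand_red, stand_yellow, stand_green in the frame of stand_blue above -0.03 m or horizontal distance between phone_blue and flag above 0.068 m) and (y of each of stand_red, stand_yellow, stand_green in the frame of stand_blue above -0.09 m or horizontal distance between phone_blue and flag above 0.128 m) and (y of each of stand_red, stand_yellow, stand_green in the frame of stand_blue above -0.15 m or horizontal distance between phone_blue and flag above 0.188 m)) or (world y of stand_red below 0 m and (y of each of stand_yellow, stand_green, stand_blue in the frame of stand_red below 0.03 m or horizontal distance between phone_red and flag above 0.068 m) and (y of each of stand_yellow, stand_green, stand_blue in the frame of stand_red below 0.09 m or horizontal distance between phone_red and flag above 0.128 m) and (y of each of stand_yellow, stand_green, stand_blue in the frame of stand_red below 0.15 m or horizontal distance between phone_red and flag above 0.188 m) and (y of each of stand_red, stand_green, stand_blue in the frame of stand_yellow below 0.03 m or horizontal distance between phone_yellow and flag above 0.068 m) and (y of each of stand_red, stand_green, stand_blue in the frame of stand_yellow below 0.09 m or horizontal distance between phone_yellow and flag above 0.128 m) and (y of each of stand_red, stand_green, stand_blue in the frame of stand_yellow below 0.15 m or horizontal distance between phone_yellow and flag above 0.188 m) and (y of each of stand_red, stand_yellow, stand_blue in the frame of stand_green below 0.03 m or horizontal distance between phone_green and flag above 0.068 m) and (y of each of stand_red, stand_yellow, stand_blue in the frame of stand_green below 0.09 m or horizontal distance between phone_green and flag above 0.128 m) and (y of each of stand_red, stand_yellow, stand_blue in the frame of stand_green below 0.15 m or horizontal distance between phone_green and flag above 0.188 m) and (y of each of stand_red, stand_yellow, stand_green in the frame of stand_blue below 0.03 m or horizontal distance between phone_blue and flag above 0.068 m) and (y of each of stand_red, stand_yellow, stand_green in the frame of stand_blue below 0.09 m or horizontal distance between phone_blue and flag above 0.128 m) and (y of each of stand_red, stand_yellow, stand_green in the frame of stand_blue below 0.15 m or horizontal distance between phone_blue and flag above 0.188 m)))); the robot touches nothing.
It fails at once if the red phone is dropped or knocked over (falls free faster than 0.8 m/s, about 33 mm, or leans more than 1 rad) ((linear speed of phone_red above 0.8 m/s and contact force between phone_red and the fingers below 0.05 N) or angle between phone_red's own z axis and vertical above 1 rad).
It fails at once if the yellow phone is dropped or knocked over (falls free faster than 0.8 m/s, about 33 mm, or leans more than 1 rad) ((linear speed of phone_yellow above 0.8 m/s and contact force between phone_yellow and the fingers below 0.05 N) or angle between phone_yellow's own z axis and vertical above 1 rad).
It fails at once if the green phone is dropped or knocked over (falls free faster than 0.8 m/s, about 33 mm, or leans more than 1 rad) ((linear speed of phone_green above 0.8 m/s and contact force between phone_green and the fingers below 0.05 N) or angle between phone_green's own z axis and vertical above 1 rad).
It fails at once if the blue phone is dropped or knocked over (falls free faster than 0.8 m/s, about 33 mm, or leans more than 1 rad) ((linear speed of phone_blue above 0.8 m/s and contact force between phone_blue and the fingers below 0.05 N) or angle between phone_blue's own z axis and vertical above 1 rad).
It also fails if it takes over 115 s, if anything falls off the work surface, if the arm or the gripper's body presses on something with over 40 N, if the wrist force passes 120 N, or if a joint passes its speed limit or range.

## Working session

There is one attempt and no reset: what is moved stays moved. The work goes in short steps, Python scripts to look and compute and a tool call to move; the robot and the scene stay as the last step left them, time stands still between calls to the robot, and variables do not carry over. Pictures are saved under pics/ and viewed, at most 14 in all, crops included, and the job is handed in when it is done.

Besides the shell and the picture viewer there is one more tool, called after ">>>" as name(argument=value, ...), one argument or row to a line, values as JSON. jog_arm: Moves the arm, as the interface text tells. Its arguments: {"type":"object","properties":{"rows":{"type":"array"},"newtons":{"type":"number"}},"required":["rows"]}

```bash
mkdir -p pics; cat > h.py <<'E'
import numpy as np, cv2
from cell import manip
def snap(n,f=None):
    m=manip.camera_model(n); im,d=manip.camera(n)
    if f: cv2.imwrite('pics/'+f,im)
    np.savez('last_%s.npz'%n,im=im,d=d,K=m['K'],R=m['R'],t=m['t'])
    return im,d,m
def cloud(d,m):
    K,R,t=[np.array(m[k]) for k in 'KRt']
    v,u=np.mgrid[:480,:640]
    c=np.stack([(u-K[0,2])/K[0,0]*d,(v-K[1,2])/K[1,1]*d,d],-1)
    return (c-t.ravel())@R
E
python3 - <<'E'
from h import *
print(manip.read_state())
for n in ['scene','side']:
    im,d,m=snap(n,n+'0.png'); print(n,m,(d>0).mean())
E
```

```text
{'clock': 0.0, 'joints': array([-6.66189187e-02,  3.00507661e-01,  1.52156877e+00, -1.95953892e-05,
        1.32070106e+00, -6.65956702e-02]), 'qd': array([-1.47302588e-04, -1.15162288e-04, -4.97325666e-04,  5.88664832e-05,
       -1.72786337e-04, -1.52858894e-03]), 'effort': array([-1.53750298e-03, -5.31805658e+01, -3.52735734e+01,  7.07558286e-02,
        2.43994006e-02, -4.79655944e-05]), 'eef_pos': array([ 5.49750250e+02, -1.67338126e-03,  2.12871479e+02]), 'eef_rot': array([-3.14040918e+00, -5.99086840e-05,  1.57077790e+00]), 'wrist_force': array([0.20807655, 0.98060331, 0.52353304]), 'moment': array([ 0.00575014, -0.01089984,  0.03157701]), 'finger_force': 0.0, 'finger_gap': 93.8676017133507}
scene {'K': array([[503.01288024,   0.        , 323.51760887],
       [  0.        , 503.01288024, 239.41513408],
       [  0.        ,   0.        ,   1.        ]]), 'R': array([[ 0.4557141 ,  0.89012367,  0.00212304],
       [ 0.65150176, -0.33192043, -0.68218347],
       [-0.60652298,  0.31226379, -0.73117796]]), 't': array([-199.07164158, -217.96460811, 1272.90926857])} 0.995869140625
side {'K': array([[586.13686528,   0.        , 324.26873289],
       [  0.        , 586.13686528, 235.82895022],
       [  0.        ,   0.        ,   1.        ]]), 'R': array([[ 0.70129019, -0.71279335, -0.01084978],
       [-0.3881715 , -0.3690531 , -0.84446593],
       [ 0.59792555,  0.59642724, -0.53549938]]), 't': array([-270.57896923,  224.29146321,  877.63829438])} 0.9959244791666667
```

View pics/scene0.png

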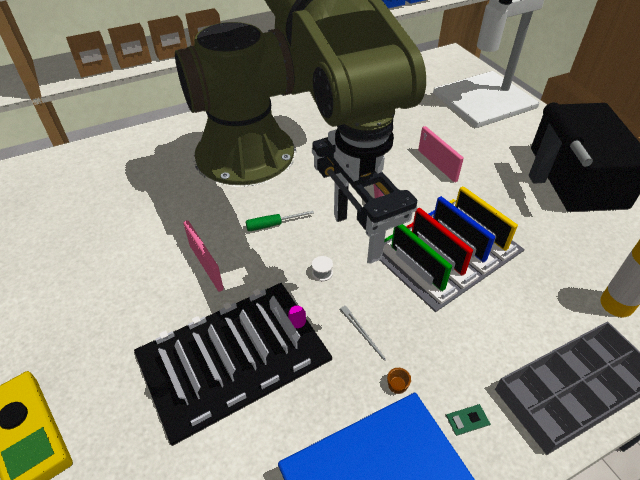

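View pics/side0.png

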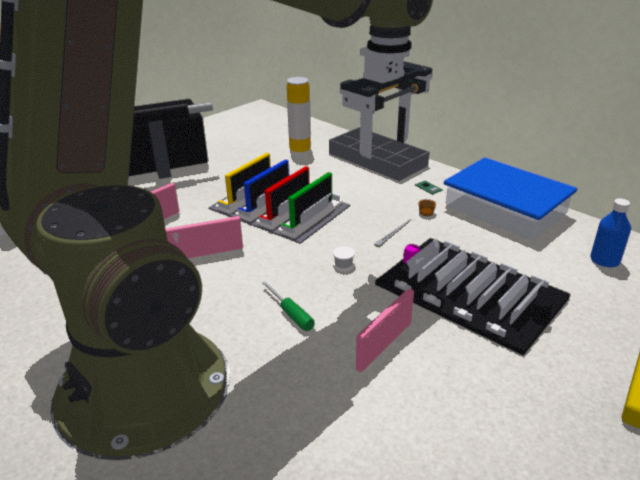

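The pictures show the rack at +y, with phones in the order green (nearest the dock, scene 420,255), red, blue and yellow. The dock is at -y, with its magenta knob at the end facing the rack (scene 297,317). Two pink decoys stand near the dock and the rack. Next I'll measure positions from both views.

```bash
cat > meas.py <<'E'
from h import *
H={'red':[(0,8),(172,180)],'yellow':[(20,32)],'green':[(45,75)],'blue':[(108,125)],'magenta':[(145,155)]}
def mask(im,c):
    h=cv2.cvtColor(im,cv2.COLOR_BGR2HSV); o=0
    for a,b in H[c]: o=o|cv2.inRange(h,(a,150,50),(b,255,255))
    return o>0
def load(n):
    z=np.load('last_%s.npz'%n); return z['im'],cloud(z['d'],z),z
def box(P,x0,x1,y0,y1,z0,z1):
    return (P[...,0]>x0)&(P[...,0]<x1)&(P[...,1]>y0)&(P[...,1]<y1)&(P[...,2]>z0)&(P[...,2]<z1)
def rect(p):
    (cx,cy),(w,h),a=cv2.minAreaRect(np.float32(p[:,:2]))
    if w<h: w,h,a=h,w,a+90
    return np.round([cx,cy,w,h,(a+90)%180-90],1)
E
python3 - <<'E'
from meas import *
for n in ['scene','side']:
    im,P,z=load(n)
    for c in H:
        m=mask(im,c)&box(P,200,800,-450,480,10,110)
        k,l,s,cc=cv2.connectedComponentsWithStats(m.astype(np.uint8))
        for i in range(1,k):
            if s[i,4]<25: continue
            p=P[l==i]; zt=np.percentile(p[:,2],97)
            t=p[p[:,2]>zt-5]
            print(n,c,s[i,4],cc[i].round(),'z',np.percentile(p[:,2],[2,97]).round(1),'top',rect(t),t.mean(0).round(1))
    hsv=cv2.cvtColor(im,cv2.COLOR_BGR2HSV)
    b=(hsv[...,2]<60)&box(P,200,800,-450,100,6,18)
    k,l,s,cc=cv2.connectedComponentsWithStats(cv2.dilate(b.astype(np.uint8),np.ones((3,3))))
    for i in range(1,k):
        if s[i,4]>800: 
            q=P[(l==i)&b]; print(n,'slab',s[i],rect(q),np.median(q[:,2]))
    w=(hsv[...,2]>70)&(hsv[...,1]<60)&box(P,200,800,-450,100,38,52)
    k,l,s,cc=cv2.connectedComponentsWithStats(w.astype(np.uint8))
    for i in range(1,k):
        if s[i,4]>15: q=P[l==i]; print(n,'wall',s[i,4],cc[i].round(),rect(q),np.percentile(q[:,2],95).round(1))
E
```

```text
scene red 574 [446. 237.] z [18.7 86. ] top [506.4 225.3 144.3  16.3   8.9] [509.2 225.3  83.7]
scene yellow 527 [492. 214.] z [16.4 86.1] top [492.5 344.6 144.9  14.2   9.5] [496.4 344.5  83.7]
scene yellow 395 [616. 304.] z [10.7 37.8] top [764.3 440.7  57.8  26.   15.3] [766.  436.   35.8]
scene green 366 [263. 222.] z [10.8 27.6] top [265.  -58.8  72.1  19.8  76.9] [264.9 -59.8  25.2]
scene green 499 [430. 254.] z [22.2 85.7] top [522.8 167.3 135.5  14.8   8.9] [525.6 167.2  83.7]
scene green 38 [390. 238.] z [23.5 53.9] top [450.1 150.2   3.8   1.  -25. ] [449.9 150.1  53.8]
scene blue 535 [469. 225.] z [21.5 85.8] top [497.6 284.4 144.5  15.1  10.1] [500.4 284.4  83.6]
scene blue 4858 [355. 440.] z [64.6 69.4] top [ 777.5 -121.   228.9   45.5   89.8] [ 777.4 -123.    67.1]
scene magenta 298 [297. 316.] z [12.6 44.4] top [524.7 -99.6  27.9  25.1  15.9] [525.5 -99.7  42.1]
scene slab [  133   282   200   164 14382] [ 533.1 -226.6  290.3  191.8  -86. ] 12.414251269390665
scene wall 255 [285. 318.] [ 526.  -124.1  101.6   10.1    3.8] 47.6
scene wall 181 [271. 325.] [ 528.2 -151.  
[... 1337 characters left out ...]
ide slab [ 374  248  196  107 7077] [ 530.  -226.7  290.4  190.6  -85.9] 12.545243192876143
side wall 634 [496. 207.] [ 761.6 -124.3  220.2   41.8  -80.8] 51.1
side wall 218 [423. 252.] [ 524.9 -122.4  101.8   11.2    3.9] 48.0
side wall 78 [436. 257.] [ 527.1 -151.9  101.     6.9    3.2] 48.8
side wall 233 [451. 264.] [ 530.  -183.1  101.3   11.6    3.2] 47.3
side wall 74 [464. 270.] [ 530.3 -211.8   98.7    6.5    2.9] 48.0
side wall 241 [481. 276.] [ 535.2 -241.7  103.2   10.5    4. ] 47.3
side wall 89 [496. 282.] [ 536.3 -271.5  103.5    4.9    3.1] 48.4
side wall 252 [513. 290.] [ 538.  -301.8  103.7   10.6    5.3] 47.3
side wall 123 [528. 296.] [ 539.5 -329.4  102.5    9.3    4.3] 47.8
```

The two views agree on these values:
- **Dock:** yaw about 4°, centre (531, -227), slot-wall tops at about 47 mm.
- **Phones:** yaw about 9.4°, tops at about 84-86 mm.

I'll move above the green phone first.

>>> jog_arm(
  rows=[-0.25,1.19,-0.45,0,0,-0.1,0.5,-0.25,1.19,-0.45,0,0,-0.1,0.5,-0.25,1.19,-0.45,0,0,-0.1,0.5,-0.25,1.19,-0.45,0,0,-0.1,0.5,-0.25,1.19,-0.45,0,0,-0.1,0.5,-0.25,1.19,-0.45,0,0,-0.1,0.5,-0.25,1.19,-0.45,0,0,-0.1,0.5,-0.25,1.19,-0.45,0,0,-0.1,0.5,-0.25,1.19,-0.45,0,0,-0.1,0.5,-0.25,1.19,-0.45,0,0,-0.1,0.5,-0.25,1.19,-0.45,0,0,-0.1,0.5,-0.25,1.19,-0.45,0,0,-0.1,0.5,-0.25,1.19,-0.45,0,0,-0.1,0.5,-0.25,1.19,-0.45,0,0,-0.1,0.5,0,0,0,0,0,0,0.5,0,0,0,0,0,0,0.5],
  newtons=20,
)

```text
clock: 1.43
eef_pos: [514.8, 166.6, 150.2]
eef_rot: [3.141, 0.001, 0.175]
wrist_force: [0.4, -1.4, 0.2]
finger_gap: 47.0
finger_force: 0.0
```

```bash
cat > look.py <<'E'
from meas import *
import sys
s=manip.read_state(); print({k:np.round(s[k],3) for k in ['clock','joints','eef_pos','eef_rot','wrist_force','finger_gap','finger_force']})
for n in sys.argv[1:]:
    im,d,m=snap(n,'%s_%d.png'%(n,s['clock']*100)); P=cloud(d,m)
    for c in ['green','red','blue','yellow']:
        mk=mask(im,c)&box(P,350,680,-400,400,50,180)
        k,l,st,cc=cv2.connectedComponentsWithStats(mk.astype(np.uint8))
        for i in range(1,k):
            if st[i,4]<40: continue
            p=P[l==i]; zt=np.percentile(p[:,2],97); t=p[p[:,2]>zt-5]
            print(n,c,st[i,4],cc[i].round(),'z',zt.round(1),rect(t))
E
python3 look.py wrist
```

```text
{'clock': np.float64(1.433), 'joints': array([ 0.245,  0.341,  1.62 , -0.   ,  1.181,  1.641]), 'eef_pos': array([514.779, 166.642, 150.155]), 'eef_rot': array([3.141e+00, 1.000e-03, 1.750e-01]), 'wrist_force': array([ 0.421, -1.437,  0.202]), 'finger_gap': np.float64(46.968), 'finger_force': np.float64(0.0)}
wrist green 259 [319. 167.] z 84.7 [566.4 177.1  46.   10.8  10.2]
wrist green 1052 [317. 292.] z 85.2 [495.7 165.3  95.5  11.3   9.4]
wrist red 2990 [225. 216.] z 85.3 [519.5 229.3 114.3  11.9   9.7]
wrist blue 3740 [134. 221.] z 85.3 [508.5 288.3 122.7  12.6   9.9]
wrist yellow 4189 [ 46. 230.] z 85.4 [492.7 346.  143.1  12.2   9.8]
```

>>> jog_arm(
  rows=[0.3,0.1,-1.3,0,0,0,0.5,0,0,-1.3,0,0,0,0.5,0,0,-1.3,0,0,0,0.5,0,0,-1.3,0,0,0,0.5,0,0,-1.3,0,0,0,0.5,0,0,-1.3,0,0,0,0.5,0,0,-1.3,0,0,0,0.5,0,0,0,0,0,0,0.5,0,0,0,0,0,0,1,0,0,0,0,0,0,1,0,0,0,0,0,0,1,0,0,0,0,0,0,1,0,0,0,0,0,0,1,0,0,0,0,0,0,1,0,0,0,0,0,0,1],
  newtons=20,
)

```text
clock: 2.73
eef_pos: [518.2, 167.6, 59.8]
eef_rot: [3.142, -0.001, 0.171]
wrist_force: [-0.8, 0.2, 2.9]
finger_gap: 11.8
finger_force: 20.0
```

>>> jog_arm(
  rows=[0,0,0.6,0,0,0,1,0,0,1.5,0,0,0,1,0,0,1.5,0,0,0,1,0,0,1.5,0,0,0,1,0,0,1.5,0,0,0,1,0,0,1.5,0,0,0,1,0,0,1.0,0,0,0,1,0,0,0.5,0,0,0,1,0,0,0,0,0,0,1],
)

```text
clock: 3.48
eef_pos: [518.3, 167.7, 156.3]
eef_rot: [-3.141, -0.001, 0.171]
wrist_force: [0.5, 0.0, -2.3]
finger_gap: 11.9
finger_force: 20.0
```

```bash
python3 look.py side scene wrist; ls pics
```

```text
{'clock': np.float64(3.483), 'joints': array([0.246, 0.341, 1.605, 0.   , 1.194, 1.646]), 'eef_pos': array([518.258, 167.687, 156.335]), 'eef_rot': array([-3.141e+00, -1.000e-03,  1.710e-01]), 'wrist_force': array([ 0.525,  0.009, -2.299]), 'finger_gap': np.float64(11.942), 'finger_force': np.float64(19.998)}
side green 231 [292. 167.] z 179.4 [475.4 156.8  63.8   7.4   7.9]
side red 200 [273. 190.] z 86.2 [466.  219.2  73.2  15.3   7. ]
side blue 303 [260. 177.] z 86.9 [492.1 284.8 141.9  16.7   9.5]
side yellow 283 [243. 169.] z 86.8 [488.5 342.9 138.5  13.3  10.5]
scene green 324 [450. 231.] z 179.8 [554.2 172.1  71.9  14.    9.4]
scene red 148 [466. 251.] z 85.6 [560.6 234.4  33.9  12.1   5.3]
scene blue 408 [471. 223.] z 85.8 [501.4 285.9 135.9  15.6   9.7]
scene yellow 443 [490. 210.] z 86.0 [492.2 345.  145.8  14.8   9.6]
wrist green 1972 [319. 271.] z 179.7 [543.1 173.   93.3  12.    9.8]
wrist green 710 [317. 421.] z 179.9 [464.5 159.1  24.8  10.6   9.3]
wrist red 3176 [228. 228.] z 85.2 [517.7 229.1 118.5  11.9   9.8]
wrist blue 4101 [140. 238.] z 85.3 [497.4 286.3 143.8  12.2   9.8]
wrist yellow 3974 [ 52. 234.] z 85.4 [492.8 346.  143.5  12.    9.6]
scene0.png
scene_348.png
side0.png
side_348.png
wrist_143.png
wrist_348.png
```

>>> jog_arm(
  rows=[0.05,-1,0,0,0,-0.006,1,0.05,-2,0,0,0,-0.006,1,0.05,-2,0,0,0,-0.006,1,0.05,-2,0,0,0,-0.006,1,0.05,-2,0,0,0,-0.006,1,0.05,-2,0,0,0,-0.006,1,0.05,-2,0,0,0,-0.006,1,0.05,-2,0,0,0,-0.006,1,0.05,-2,0,0,0,-0.006,1,0.05,-2,0,0,0,-0.006,1,0.05,-2,0,0,0,-0.006,1,0.05,-2,0,0,0,-0.006,1,0.05,-2,0,0,0,-0.006,1,0.05,-2,0,0,0,-0.006,1,0.05,-2,0,0,0,-0.006,1,0.05,-1.4,0,0,0,-0.006,1,0,0,0,0,0,0,1,0,0,0,0,0,0,1],
)

```text
clock: 5.13
eef_pos: [525.7, -136.8, 155.0]
eef_rot: [-3.141, 0.001, 0.073]
wrist_force: [0.5, 0.4, -1.5]
finger_gap: 11.9
finger_force: 20.0
```

```bash
python3 look.py wrist
```

```text
{'clock': np.float64(5.133), 'joints': array([-0.322,  0.34 ,  1.609,  0.   ,  1.193,  1.175]), 'eef_pos': array([ 525.658, -136.83 ,  155.001]), 'eef_rot': array([-3.141e+00,  1.000e-03,  7.300e-02]), 'wrist_force': array([ 0.549,  0.399, -1.455]), 'finger_gap': np.float64(11.866), 'finger_force': np.float64(19.998)}
wrist green 1891 [320. 275.] z 179.8 [ 551.8 -133.8   93.9   11.9    4.2]
wrist green 154 [304. 182.] z 179.4 [ 580.2 -126.8   28.8    1.3    5. ]
wrist green 699 [317. 422.] z 179.9 [ 472.  -140.    24.9   10.4    3.8]
```

View pics/wrist_513.png

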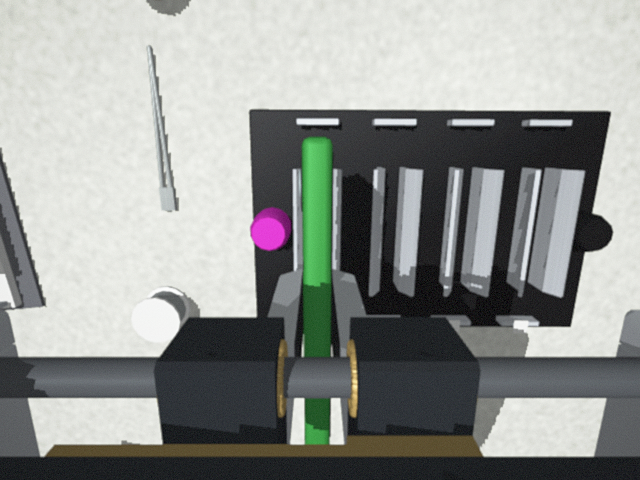

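```bash
python3 - <<'E'
from meas import *
im,P,z=load('wrist'); hsv=cv2.cvtColor(im,cv2.COLOR_BGR2HSV)
w=(hsv[...,2]>70)&(hsv[...,1]<60)&box(P,400,640,-400,-80,38,52)
k,l,s,cc=cv2.connectedComponentsWithStats(w.astype(np.uint8))
for i in range(1,k):
    if s[i,4]>60: q=P[l==i]; print('wall',s[i,4],cc[i].round(),rect(q),np.percentile(q[:,2],95).round(1))
m=mask(im,'magenta')&box(P,400,640,-400,-50,5,60); print(rect(P[m]) if m.sum()>20 else 0)
E
```

```text
wall 808 [297. 223.] [ 536.1 -119.5   81.4    6.7    5.2] 46.9
wall 790 [336. 218.] [ 539.7 -149.5   78.3    5.9    4. ] 46.9
wall 1069 [375. 231.] [ 530.9 -181.   100.1    8.4    3.8] 46.8
wall 1530 [412. 231.] [ 532.8 -208.7  100.1    9.1    4.1] 46.6
wall 839 [452. 231.] [ 535.1 -240.5   99.9    8.3    4.1] 46.8
wall 1748 [489. 231.] [ 536.7 -268.5  100.7    9.7    3.8] 46.4
wall 602 [529. 232.] [ 539.3 -299.9   99.7    8.3    3.8] 46.9
wall 1940 [566. 231.] [ 541.3 -330.8  100.    14.1    4.3] 46.3
[ 5.219e+02 -9.810e+01  3.920e+01  2.980e+01 -2.000e-01]
```

The phone (image column 317) is centred between the slot-1 walls (columns 297 and 336) beside the magenta knob (270,229). I'll lower it.

>>> jog_arm(
  rows=[0.1,0,-1,0,0,0,1,0,0,-1.5,0,0,0,1,0,0,-1.5,0,0,0,1,0,0,-1.5,0,0,0,1,0,0,-1.2,0,0,0,1,0,0,-1,0,0,0,1,0,0,-0.8,0,0,0,1,0,0,-0.6,0,0,0,1,0,0,-0.4,0,0,0,1,0,0,0,0,0,0,1,0,0,0,0,0,0,1],
)

```text
clock: 6.1
eef_pos: [527.2, -136.5, 60.7]
eef_rot: [3.141, -0.0, 0.075]
wrist_force: [-0.1, -0.2, -1.4]
finger_gap: 12.0
finger_force: 20.0
```

>>> jog_arm(
  rows=[0,0,-0.1,0,0,0,1,0,0,0,0,0,0,0.58,0,0,0,0,0,0,0.58,0,0,0,0,0,0,0.58,0,0,0,0,0,0,0.58,0,0,1,0,0,0,0.58,0,0,2,0,0,0,0.58,0,0,2.5,0,0,0,0.5,0,0,2.5,0,0,0,0.5,0,0,1.7,0,0,0,0.5,0,0,0,0,0,0,0.5],
)

```text
clock: 7.02
eef_pos: [528.4, -136.9, 161.0]
eef_rot: [3.139, -0.006, 0.075]
wrist_force: [0.9, -0.5, 0.3]
finger_gap: 46.8
finger_force: 0.0
```

>>> jog_arm(
  rows=[-0.15,1.2,0,0,0,0.007,0.5,-0.15,2.5,0,0,0,0.007,0.5,-0.15,2.5,0,0,0,0.007,0.5,-0.15,2.5,0,0,0,0.007,0.5,-0.15,2.5,0,0,0,0.007,0.5,-0.15,2.5,0,0,0,0.007,0.5,-0.15,2.5,0,0,0,0.007,0.5,-0.15,2.5,0,0,0,0.007,0.5,-0.15,2.5,0,0,0,0.007,0.5,-0.15,2.5,0,0,0,0.007,0.5,-0.15,2.5,0,0,0,0.007,0.5,-0.15,2.5,0,0,0,0.007,0.5,-0.15,2.5,0,0,0,0.007,0.5,-0.15,2.5,0,0,0,0.007,0.5,-0.05,2.5,0,0,0,0,0.5,0,0,0,0,0,0,0.5,0,0,0,0,0,0,0.5],
)

```text
clock: 8.43
eef_pos: [504.4, 226.6, 155.2]
eef_rot: [3.141, 0.002, 0.175]
wrist_force: [-0.9, -0.9, -0.6]
finger_gap: 46.7
finger_force: 0.0
```

```bash
python3 look.py wrist scene side
```

```text
{'clock': np.float64(8.433), 'joints': array([ 0.356,  0.361,  1.58 , -0.   ,  1.202,  1.752]), 'eef_pos': array([504.351, 226.632, 155.248]), 'eef_rot': array([3.141e+00, 2.000e-03, 1.750e-01]), 'wrist_force': array([-0.922, -0.918, -0.556]), 'finger_gap': np.float64(46.708), 'finger_force': np.float64(0.0)}
wrist red 3377 [317. 239.] z 85.2 [505.6 227.6 142.6  11.4   9.8]
wrist blue 2957 [228. 212.] z 85.3 [511.1 288.8 115.2  11.9   9.7]
wrist yellow 2283 [142. 224.] z 85.3 [499.3 347.3 130.2  11.4   9.7]
scene green 564 [279. 314.] z 86.3 [ 528.  -136.9  144.4   12.3    4.4]
scene red 467 [446. 233.] z 85.8 [505.6 224.9 143.8  14.2  10.2]
scene blue 384 [473. 224.] z 86.1 [505.8 286.5 126.5  14.3   9.2]
scene yellow 375 [495. 213.] z 86.1 [501.4 346.1 126.1  14.5  10. ]
side green 392 [425. 244.] z 86.1 [ 522.9 -138.2  143.2   10.6    4.2]
side red 304 [282. 184.] z 86.4 [498.3 225.  140.6  15.8   9.3]
side blue 300 [261. 177.] z 86.4 [492.9 283.5 139.9  14.6   8.3]
side yellow 279 [243. 169.] z 86.5 [488.5 342.  139.8  14.6   9.1]
```

>>> jog_arm(
  rows=[0,-0.05,-1.3,0,0,0,0.5,0,0,-1.4,0,0,0,0.5,0,0,-1.4,0,0,0,0.5,0,0,-1.4,0,0,0,0.5,0,0,-1.4,0,0,0,0.5,0,0,-1.4,0,0,0,0.5,0,0,-1.2,0,0,0,0.5,0,0,0,0,0,0,0.5,0,0,0,0,0,0,1,0,0,0,0,0,0,1,0,0,0,0,0,0,1,0,0,0,0,0,0,1,0,0,0,0,0,0,1,0,0,0,0,0,0,1,0,0,0,0,0,0,1],
)

```text
clock: 9.83
eef_pos: [505.6, 225.2, 61.8]
eef_rot: [-3.142, -0.0, 0.173]
wrist_force: [-1.2, -0.3, 1.8]
finger_gap: 12.1
finger_force: 20.0
```

>>> jog_arm(
  rows=[0,0,0.6,0,0,0,1,0,0,1.5,0,0,0,1,0,0,1.5,0,0,0,1,0,0,1.5,0,0,0,1,0,0,1.5,0,0,0,1,0,0,1.5,0,0,0,1,0,0,1.0,0,0,0,1,0,0,0.5,0,0,0,1,0,0,0,0,0,0,1],
)

```text
clock: 10.58
eef_pos: [505.7, 225.2, 158.3]
eef_rot: [-3.141, -0.001, 0.173]
wrist_force: [0.5, -0.8, -1.5]
finger_gap: 12.1
finger_force: 20.0
```

```bash
python3 look.py wrist | grep -v yellow
```

```text
{'clock': np.float64(10.583), 'joints': array([0.353, 0.358, 1.577, 0.   , 1.205, 1.751]), 'eef_pos': array([505.742, 225.207, 158.31 ]), 'eef_rot': array([-3.141e+00, -1.000e-03,  1.730e-01]), 'wrist_force': array([ 0.523, -0.816, -1.511]), 'finger_gap': np.float64(12.076), 'finger_force': np.float64(19.999)}
wrist red 1154 [321. 229.] z 180.0 [530.3 230.4  94.3  11.9  10.5]
wrist red 249 [305. 297.] z 180.0 [511.  231.7  36.1   3.1   9.4]
wrist red 156 [327. 420.] z 180.0 [450.7 212.3  25.3   3.5  10.1]
wrist red 81 [306. 425.] z 179.9 [446.3 220.3  20.5   2.4   9.4]
wrist blue 3253 [227. 224.] z 85.2 [507.  288.4 124.   11.8   9.7]
```

>>> jog_arm(
  rows=[0.14,-1.2,0,0,0,-0.0055,1,0.14,-2.5,0,0,0,-0.0055,1,0.14,-2.5,0,0,0,-0.0055,1,0.14,-2.5,0,0,0,-0.0055,1,0.14,-2.5,0,0,0,-0.0055,1,0.14,-2.5,0,0,0,-0.0055,1,0.14,-2.5,0,0,0,-0.0055,1,0.14,-2.5,0,0,0,-0.0055,1,0.14,-2.5,0,0,0,-0.0055,1,0.14,-2.5,0,0,0,-0.0055,1,0.14,-2.5,0,0,0,-0.0055,1,0.14,-2.5,0,0,0,-0.0055,1,0.14,-2.5,0,0,0,-0.0055,1,0.14,-2.5,0,0,0,-0.0055,1,0.14,-2.5,0,0,0,-0.0055,1,0.14,-2.5,0,0,0,-0.0055,1,0.14,-2.5,0,0,0,-0.0055,1,0.14,-1,0,0,0,-0.0055,1,0,0,0,0,0,0,1,0,0,0,0,0,0,1],
)

```text
clock: 12.3
eef_pos: [530.2, -196.8, 156.7]
eef_rot: [-3.141, 0.001, 0.073]
wrist_force: [0.7, 0.8, -2.8]
finger_gap: 12.2
finger_force: 20.0
```

```bash
cat > slot.py <<'E'
from meas import *
im,P,z=load('wrist'); hsv=cv2.cvtColor(im,cv2.COLOR_BGR2HSV)
w=(hsv[...,2]>70)&(hsv[...,1]<60)&box(P,400,640,-400,-80,38,52)
k,l,s,cc=cv2.connectedComponentsWithStats(w.astype(np.uint8))
for i in range(1,k):
    if s[i,4]>60: q=P[l==i]; print('wall',s[i,4],cc[i].round(),rect(q),np.percentile(q[:,2],95).round(1))
E
python3 look.py wrist; python3 slot.py
```

```text
{'clock': np.float64(12.3), 'joints': array([-0.42 ,  0.386,  1.542,  0.   ,  1.215,  1.078]), 'eef_pos': array([ 530.19 , -196.83 ,  156.684]), 'eef_rot': array([-3.141e+00,  1.000e-03,  7.300e-02]), 'wrist_force': array([ 0.716,  0.796, -2.819]), 'finger_gap': np.float64(12.165), 'finger_force': np.float64(19.999)}
wrist green 98 [232. 143.] z 83.8 [ 596.2 -134.7   11.4    4.4   31.7]
wrist green 837 [232. 254.] z 85.1 [ 532.7 -134.9  112.7   12.4    4.1]
wrist red 5961 [317. 244.] z 179.8 [ 555.5 -194.1   95.    12.3    4.2]
wrist red 1045 [317. 421.] z 179.9 [ 474.  -200.1   26.8   11.4    3.6]
wall 367 [217. 233.] [ 526.6 -118.4   99.6    3.1    4. ] 47.2
wall 1062 [258. 230.] [ 528.6 -149.1  100.1    8.2    3.9] 46.9
wall 813 [297. 223.] [ 539.9 -179.4   81.9    6.9    5.1] 46.9
wall 769 [336. 218.] [ 543.7 -209.3   78.6    5.8    4. ] 46.9
wall 1050 [375. 231.] [ 535.  -240.8  100.1    8.2    3.9] 46.8
wall 1511 [411. 231.] [ 536.9 -268.6  100.3    9.1    4. ] 46.6
wall 822 [451. 231.] [ 538.9 -300.5  100.7    8.1    4. ] 46.9
wall 1707 [487. 231.] [ 540.9 -328.4  100.4    9.7    3.9] 46.4
```

>>> jog_arm(
  rows=[0,0,-1,0,0,0,1,0,0,-1.5,0,0,0,1,0,0,-1.5,0,0,0,1,0,0,-1.5,0,0,0,1,0,0,-1.2,0,0,0,1,0,0,-1,0,0,0,1,0,0,-0.8,0,0,0,1,0,0,-0.6,0,0,0,1,0,0,-0.4,0,0,0,1,0,0,0,0,0,0,1,0,0,0,0,0,0,1],
)

```text
clock: 13.27
eef_pos: [530.9, -197.0, 62.7]
eef_rot: [3.141, -0.0, 0.074]
wrist_force: [-0.1, 0.1, -2.9]
finger_gap: 11.8
finger_force: 20.0
```

>>> jog_arm(
  rows=[0,0,-0.1,0,0,0,1,0,0,0,0,0,0,0.58,0,0,0,0,0,0,0.58,0,0,0,0,0,0,0.58,0,0,0,0,0,0,0.58,0,0,1,0,0,0,0.58,0,0,2,0,0,0,0.58,0,0,2.5,0,0,0,0.5,0,0,2.5,0,0,0,0.5,0,0,1.6,0,0,0,0.5,0,0,0,0,0,0,0.5],
)

```text
clock: 14.18
eef_pos: [532.0, -197.5, 161.9]
eef_rot: [3.139, -0.006, 0.074]
wrist_force: [0.5, -0.6, 1.3]
finger_gap: 46.8
finger_force: 0.0
```

>>> jog_arm(
  rows=[-0.18,1.3,0,0,0,0.0053,0.5,-0.18,2.6,0,0,0,0.0053,0.5,-0.18,2.6,0,0,0,0.0053,0.5,-0.18,2.6,0,0,0,0.0053,0.5,-0.18,2.6,0,0,0,0.0053,0.5,-0.18,2.6,0,0,0,0.0053,0.5,-0.18,2.6,0,0,0,0.0053,0.5,-0.18,2.6,0,0,0,0.0053,0.5,-0.18,2.6,0,0,0,0.0053,0.5,-0.18,2.6,0,0,0,0.0053,0.5,-0.18,2.6,0,0,0,0.0053,0.5,-0.18,2.6,0,0,0,0.0053,0.5,-0.18,2.6,0,0,0,0.0053,0.5,-0.18,2.6,0,0,0,0.0053,0.5,-0.18,2.6,0,0,0,0.0053,0.5,-0.18,2.6,0,0,0,0.0053,0.5,-0.18,2.6,0,0,0,0.0053,0.5,-0.18,2.6,0,0,0,0.0053,0.5,-0.18,2.6,0,0,0,0.0053,0.5,0,0,0,0,0,0,0.5],
)

```text
clock: 15.85
eef_pos: [494.5, 287.9, 156.0]
eef_rot: [-3.142, 0.002, 0.178]
wrist_force: [-0.5, 0.6, -0.5]
finger_gap: 47.0
finger_force: 0.0
```

>>> jog_arm(
  rows=[0,0,0,0,0,0,0.5],
)

```text
clock: 15.93
eef_pos: [495.1, 285.1, 156.0]
eef_rot: [3.141, 0.002, 0.177]
wrist_force: [-0.7, -0.4, -0.2]
finger_gap: 47.0
finger_force: 0.0
```

```bash
python3 look.py wrist scene side
```

```text
{'clock': np.float64(15.933), 'joints': array([ 0.458,  0.4  ,  1.525, -0.   ,  1.22 ,  1.852]), 'eef_pos': array([495.081, 285.095, 156.035]), 'eef_rot': array([3.141e+00, 2.000e-03, 1.770e-01]), 'wrist_force': array([-0.691, -0.427, -0.16 ]), 'finger_gap': np.float64(47.006), 'finger_force': np.float64(0.0)}
wrist blue 3389 [316. 237.] z 85.2 [497.  287.1 143.3  11.7   9.4]
wrist yellow 1729 [229. 218.] z 85.1 [504.  348.5 120.   11.9   9.7]
scene green 557 [279. 314.] z 86.3 [ 526.8 -137.2  144.7   12.1    4.4]
scene red 615 [246. 329.] z 86.4 [ 530.8 -197.4  145.1   12.     4.1]
scene blue 435 [469. 221.] z 86.0 [497.8 284.7 144.3  14.5   9.4]
scene yellow 373 [495. 213.] z 86.4 [502.4 346.3 126.   14.6   9.5]
side green 390 [425. 244.] z 86.3 [ 522.3 -138.6  142.3   11.3    3.8]
side red 474 [454. 256.] z 86.2 [ 526.4 -198.   142.6   13.5    3.3]
side blue 298 [261. 177.] z 86.1 [492.4 284.6 140.9  15.3   8.5]
side yellow 278 [243. 169.] z 86.8 [488.5 342.8 141.4  15.4   8.2]
```

>>> jog_arm(
  rows=[0,0,-1.3,0,0,0,0.5,0,0,-1.4,0,0,0,0.5,0,0,-1.4,0,0,0,0.5,0,0,-1.4,0,0,0,0.5,0,0,-1.4,0,0,0,0.5,0,0,-1.4,0,0,0,0.5,0,0,-1.2,0,0,0,0.5,0,0,0,0,0,0,0.5,0,0,0,0,0,0,1,0,0,0,0,0,0,1,0,0,0,0,0,0,1,0,0,0,0,0,0,1,0,0,0,0,0,0,1,0,0,0,0,0,0,1,0,0,0,0,0,0,1],
)

```text
clock: 17.33
eef_pos: [496.6, 284.2, 62.8]
eef_rot: [-3.141, -0.0, 0.175]
wrist_force: [-0.8, 0.2, 2.8]
finger_gap: 12.0
finger_force: 20.0
```

>>> jog_arm(
  rows=[0,0,0.6,0,0,0,1,0,0,1.5,0,0,0,1,0,0,1.5,0,0,0,1,0,0,1.5,0,0,0,1,0,0,1.5,0,0,0,1,0,0,1.5,0,0,0,1,0,0,1.0,0,0,0,1,0,0,0.5,0,0,0,1,0,0,0,0,0,0,1],
)

```text
clock: 18.08
eef_pos: [496.7, 284.2, 159.3]
eef_rot: [-3.141, -0.001, 0.175]
wrist_force: [-0.5, -0.5, -2.7]
finger_gap: 11.7
finger_force: 20.0
```

```bash
python3 look.py wrist
```

```text
{'clock': np.float64(18.083), 'joints': array([ 0.456,  0.396,  1.521, -0.   ,  1.223,  1.852]), 'eef_pos': array([496.735, 284.209, 159.306]), 'eef_rot': array([-3.141e+00, -1.000e-03,  1.750e-01]), 'wrist_force': array([-0.47 , -0.478, -2.683]), 'finger_gap': np.float64(11.68), 'finger_force': np.float64(19.999)}
wrist blue 80 [313. 141.] z 179.9 [566.7 299.7   9.1   3.9 -54.1]
wrist blue 798 [328. 251.] z 180.0 [522.1 285.5  96.3   4.   10.6]
wrist blue 596 [305. 242.] z 180.0 [522.4 294.3  81.2   4.4  11.2]
wrist blue 94 [327. 416.] z 180.0 [443.3 271.5  19.2   2.4   9.4]
wrist yellow 1905 [229. 234.] z 85.1 [499.8 347.7 129.   11.6   9.7]
```

>>> jog_arm(
  rows=[0.18,-1.3,0,0,0,-0.0052,1,0.18,-2.9,0,0,0,-0.0052,1,0.18,-2.9,0,0,0,-0.0052,1,0.18,-2.9,0,0,0,-0.0052,1,0.18,-2.9,0,0,0,-0.0052,1,0.18,-2.9,0,0,0,-0.0052,1,0.18,-2.9,0,0,0,-0.0052,1,0.18,-2.9,0,0,0,-0.0052,1,0.18,-2.9,0,0,0,-0.0052,1,0.18,-2.9,0,0,0,-0.0052,1,0.18,-2.9,0,0,0,-0.0052,1,0.18,-2.9,0,0,0,-0.0052,1,0.18,-2.9,0,0,0,-0.0052,1,0.18,-2.9,0,0,0,-0.0052,1,0.18,-2.9,0,0,0,-0.0052,1,0.18,-2.9,0,0,0,-0.0052,1,0.18,-2.9,0,0,0,-0.0052,1,0.18,-2.9,0,0,0,-0.0052,1,0.18,-2.9,0,0,0,-0.0052,1,0.18,-0.6,0,0,0,-0.0052,1],
)

```text
clock: 19.8
eef_pos: [531.3, -260.9, 157.2]
eef_rot: [-3.141, 0.001, 0.067]
wrist_force: [0.2, -0.7, -2.4]
finger_gap: 11.8
finger_force: 20.0
```

>>> jog_arm(
  rows=[0,0,0,0,0,0,1,0,0,0,0,0,0,1,0,0,0,0,0,0,1],
)

```text
clock: 20.05
eef_pos: [532.2, -256.0, 158.0]
eef_rot: [-3.141, 0.001, 0.071]
wrist_force: [-0.1, 0.2, -2.9]
finger_gap: 11.8
finger_force: 20.0
```

```bash
python3 look.py wrist; python3 slot.py
```

```text
{'clock': np.float64(20.05), 'joints': array([-0.51 ,  0.438,  1.465,  0.   ,  1.239,  0.989]), 'eef_pos': array([ 532.211, -255.957,  158.012]), 'eef_rot': array([-3.141e+00,  1.000e-03,  7.100e-02]), 'wrist_force': array([-0.14 ,  0.21 , -2.876]), 'finger_gap': np.float64(11.797), 'finger_force': np.float64(19.999)}
wrist green 147 [126. 166.] z 85.3 [ 580.2 -128.2   37.4    4.1    3.2]
wrist green 1631 [147. 252.] z 85.1 [ 528.5 -135.9  143.    12.     4.3]
wrist red 3398 [231. 223.] z 85.3 [ 540.6 -195.3  126.    12.7    4.2]
wrist blue 5667 [317. 243.] z 179.9 [ 557.4 -253.    96.6   12.1    4.2]
wrist blue 902 [317. 421.] z 179.9 [ 475.7 -259.2   25.9   10.6    3.7]
wall 845 [183. 227.] [ 528.7 -149.2  100.2    8.6    3.8] 47.1
wall 509 [219. 229.] [ 531.  -178.5   99.9    4.2    4. ] 47.4
wall 1065 [259. 227.] [ 532.8 -208.9  100.1    8.5    4.1] 46.9
wall 733 [298. 222.] [ 543.  -239.2   84.2    6.2    3.9] 46.9
wall 906 [336. 217.] [ 546.3 -268.9   81.5    6.6    3.9] 46.8
wall 1051 [375. 228.] [ 539.1 -300.7  100.1    8.4    3.8] 46.7
wall 1501 [412. 228.] [ 541.1 -328.4  100.     9.5    3.5] 46.6
```

>>> jog_arm(
  rows=[0.1,-0.05,-1,0,0,0,1,0,0,-1.5,0,0,0,1,0,0,-1.5,0,0,0,1,0,0,-1.5,0,0,0,1,0,0,-1.2,0,0,0,1,0,0,-1,0,0,0,1,0,0,-0.8,0,0,0,1,0,0,-0.6,0,0,0,1,0,0,-0.4,0,0,0,1,0,0,0,0,0,0,1,0,0,0,0,0,0,1],
)

```text
clock: 21.02
eef_pos: [533.7, -257.5, 63.8]
eef_rot: [3.141, -0.0, 0.071]
wrist_force: [1.2, 0.0, -2.0]
finger_gap: 12.0
finger_force: 20.0
```

>>> jog_arm(
  rows=[0,0,-0.1,0,0,0,1,0,0,0,0,0,0,0.58,0,0,0,0,0,0,0.58,0,0,0,0,0,0,0.58,0,0,0,0,0,0,0.58,0,0,1,0,0,0,0.58,0,0,2,0,0,0,0.58,0,0,2.5,0,0,0,0.5,0,0,2.5,0,0,0,0.5,0,0,1.5,0,0,0,0.5,0,0,0,0,0,0,0.5],
)

```text
clock: 21.93
eef_pos: [534.7, -258.1, 161.9]
eef_rot: [3.138, -0.005, 0.071]
wrist_force: [0.2, -0.5, 0.5]
finger_gap: 47.1
finger_force: 0.0
```

>>> jog_arm(
  rows=[-0.21,1.6,0,0,0,0.0052,0.5,-0.21,3.1,0,0,0,0.0052,0.5,-0.21,3.1,0,0,0,0.0052,0.5,-0.21,3.1,0,0,0,0.0052,0.5,-0.21,3.1,0,0,0,0.0052,0.5,-0.21,3.1,0,0,0,0.0052,0.5,-0.21,3.1,0,0,0,0.0052,0.5,-0.21,3.1,0,0,0,0.0052,0.5,-0.21,3.1,0,0,0,0.0052,0.5,-0.21,3.1,0,0,0,0.0052,0.5,-0.21,3.1,0,0,0,0.0052,0.5,-0.21,3.1,0,0,0,0.0052,0.5,-0.21,3.1,0,0,0,0.0052,0.5,-0.21,3.1,0,0,0,0.0052,0.5,-0.21,3.1,0,0,0,0.0052,0.5,-0.21,3.1,0,0,0,0.0052,0.5,-0.21,3.1,0,0,0,0.0052,0.5,-0.21,3.1,0,0,0,0.0052,0.5,-0.21,3.1,0,0,0,0.0052,0.5,-0.21,2.8,0,0,0,0.0052,0.5],
)

```text
clock: 23.6
eef_pos: [490.8, 346.3, 156.8]
eef_rot: [3.141, 0.001, 0.175]
wrist_force: [0.3, -0.9, 0.7]
finger_gap: 47.2
finger_force: 0.0
```

>>> jog_arm(
  rows=[0,0,0,0,0,0,0.5,0,0,0,0,0,0,0.5],
)

```text
clock: 23.77
eef_pos: [490.8, 345.4, 156.5]
eef_rot: [3.141, 0.001, 0.177]
wrist_force: [0.3, 0.0, -0.4]
finger_gap: 47.1
finger_force: 0.0
```

```bash
python3 look.py wrist scene side
```

```text
{'clock': np.float64(23.767), 'joints': array([ 0.552,  0.461,  1.436, -0.   ,  1.246,  1.947]), 'eef_pos': array([490.789, 345.42 , 156.491]), 'eef_rot': array([3.141e+00, 1.000e-03, 1.770e-01]), 'wrist_force': array([ 0.348,  0.036, -0.439]), 'finger_gap': np.float64(47.117), 'finger_force': np.float64(0.0)}
wrist yellow 2738 [317. 249.] z 85.2 [493.  347.3 142.9  11.6   9.9]
scene green 561 [279. 314.] z 86.5 [ 528.  -137.1  143.8   11.7    3.8]
scene red 612 [246. 329.] z 86.3 [ 530.9 -197.6  146.    12.3    4. ]
scene blue 646 [212. 346.] z 86.3 [ 535.  -257.7  144.5   11.7    3.8]
scene yellow 430 [490. 210.] z 85.8 [493.6 345.  144.3  15.9  10.2]
side green 387 [425. 244.] z 86.4 [ 522.8 -139.   140.4   11.8    4.3]
side red 472 [454. 256.] z 86.0 [ 527.2 -197.8  144.7   12.7    3.6]
side blue 503 [486. 269.] z 86.0 [ 530.9 -258.1  143.7   12.6    3.1]
side yellow 264 [244. 169.] z 86.2 [488.6 343.2 142.5  13.1  11.2]
```

>>> jog_arm(
  rows=[0,-0.05,-1.3,0,0,0,0.5,0,0,-1.4,0,0,0,0.5,0,0,-1.4,0,0,0,0.5,0,0,-1.4,0,0,0,0.5,0,0,-1.4,0,0,0,0.5,0,0,-1.4,0,0,0,0.5,0,0,-1.2,0,0,0,0.5,0,0,0,0,0,0,0.5,0,0,0,0,0,0,1,0,0,0,0,0,0,1,0,0,0,0,0,0,1,0,0,0,0,0,0,1,0,0,0,0,0,0,1,0,0,0,0,0,0,1,0,0,0,0,0,0,1],
)

```text
clock: 25.17
eef_pos: [491.6, 344.2, 62.8]
eef_rot: [-3.141, -0.001, 0.175]
wrist_force: [-1.0, 0.1, 2.9]
finger_gap: 11.6
finger_force: 20.0
```

>>> jog_arm(
  rows=[0,0,0.6,0,0,0,1,0,0,1.5,0,0,0,1,0,0,1.5,0,0,0,1,0,0,1.5,0,0,0,1,0,0,1.5,0,0,0,1,0,0,1.5,0,0,0,1,0,0,1.0,0,0,0,1,0,0,0.5,0,0,0,1,0,0,0,0,0,0,1],
)

```text
clock: 25.92
eef_pos: [491.7, 344.2, 159.4]
eef_rot: [-3.141, -0.001, 0.175]
wrist_force: [0.1, -0.0, -1.5]
finger_gap: 11.8
finger_force: 20.0
```

```bash
python3 look.py wrist
```

```text
{'clock': np.float64(25.917), 'joints': array([ 0.55 ,  0.457,  1.435, -0.   ,  1.249,  1.946]), 'eef_pos': array([491.747, 344.232, 159.389]), 'eef_rot': array([-3.141e+00, -1.000e-03,  1.750e-01]), 'wrist_force': array([ 0.113, -0.014, -1.514]), 'finger_gap': np.float64(11.788), 'finger_force': np.float64(19.999)}
wrist yellow 845 [327. 236.] z 180.0 [517.5 345.3  97.3  10.3  15.3]
wrist yellow 144 [304. 184.] z 180.0 [545.  359.5  21.1   2.   10.9]
wrist yellow 47 [305. 244.] z 179.9 [520.6 354.9  10.6   1.7   9.3]
wrist yellow 227 [305. 297.] z 180.0 [496.7 351.   36.4   2.7  10.2]
wrist yellow 80 [327. 415.] z 180.0 [439.5 331.4  18.3   1.9   9.1]
```

>>> jog_arm(
  rows=[0.19,-1.5,0,0,0,-0.0043,1,0.19,-2.9,0,0,0,-0.0043,1,0.19,-2.9,0,0,0,-0.0043,1,0.19,-2.9,0,0,0,-0.0043,1,0.19,-2.9,0,0,0,-0.0043,1,0.19,-2.9,0,0,0,-0.0043,1,0.19,-2.9,0,0,0,-0.0043,1,0.19,-2.9,0,0,0,-0.0043,1,0.19,-2.9,0,0,0,-0.0043,1,0.19,-2.9,0,0,0,-0.0043,1,0.19,-2.9,0,0,0,-0.0043,1,0.19,-2.9,0,0,0,-0.0043,1,0.19,-2.9,0,0,0,-0.0043,1,0.19,-2.9,0,0,0,-0.0043,1,0.19,-2.9,0,0,0,-0.0043,1,0.19,-2.9,0,0,0,-0.0043,1,0.19,-2.9,0,0,0,-0.0043,1,0.19,-2.9,0,0,0,-0.0043,1,0.19,-2.9,0,0,0,-0.0043,1,0.19,-2.9,0,0,0,-0.0043,1],
)

```text
clock: 27.63
eef_pos: [528.5, -223.7, 157.4]
eef_rot: [-3.141, 0.001, 0.088]
wrist_force: [0.2, 0.6, -1.4]
finger_gap: 11.6
finger_force: 20.0
```

>>> jog_arm(
  rows=[0.19,-2.9,0,0,0,-0.0043,1,0.19,-2.9,0,0,0,-0.0043,1,0.19,-2.9,0,0,0,-0.0043,1,0.19,-0.8,0,0,0,-0.0043,1,0,0,0,0,0,0,1,0,0,0,0,0,0,1,0,0,0,0,0,0,1],
)

```text
clock: 28.22
eef_pos: [536.9, -315.8, 158.0]
eef_rot: [-3.141, 0.001, 0.072]
wrist_force: [0.2, 0.4, -2.9]
finger_gap: 12.0
finger_force: 20.0
```

```bash
python3 look.py wrist; python3 slot.py
```

```text
{'clock': np.float64(28.217), 'joints': array([-0.591,  0.508,  1.362,  0.   ,  1.272,  0.908]), 'eef_pos': array([ 536.868, -315.808,  158.035]), 'eef_rot': array([-3.141e+00,  1.000e-03,  7.200e-02]), 'wrist_force': array([ 0.156,  0.386, -2.935]), 'finger_gap': np.float64(11.969), 'finger_force': np.float64(19.999)}
wrist green 2352 [ 58. 241.] z 85.3 [ 528.6 -136.5  143.4   11.7    4.1]
wrist red 4174 [144. 232.] z 85.4 [ 531.5 -196.3  143.7   12.7    4.3]
wrist blue 3356 [232. 223.] z 85.3 [ 544.7 -256.   124.8   12.6    4. ]
wrist yellow 3181 [318. 269.] z 179.9 [ 562.6 -313.1   96.4   12.3    4.1]
wrist yellow 873 [317. 420.] z 179.9 [ 480.4 -319.1   25.8   10.6    3.8]
wall 605 [107. 227.] [ 528.8 -149.8  100.1    8.9    4.1] 47.4
wall 838 [183. 227.] [ 532.8 -209.3  100.4    8.6    3.9] 47.2
wall 597 [219. 229.] [ 534.7 -238.6   99.9    4.2    3.9] 47.1
wall 1058 [259. 228.] [ 537.1 -268.8   99.6    8.3    4.2] 46.9
wall 732 [298. 222.] [ 547.5 -299.1   83.2    6.1    3.6] 47.0
wall 897 [336. 217.] [ 550.7 -328.7   81.1    6.7    4. ] 46.9
```

>>> jog_arm(
  rows=[0,-0.05,-1,0,0,0,1,0,0,-1.5,0,0,0,1,0,0,-1.5,0,0,0,1,0,0,-1.5,0,0,0,1,0,0,-1.2,0,0,0,1,0,0,-1,0,0,0,1,0,0,-0.8,0,0,0,1,0,0,-0.6,0,0,0,1,0,0,-0.4,0,0,0,1,0,0,0,0,0,0,1,0,0,0,0,0,0,1],
)

```text
clock: 29.18
eef_pos: [537.3, -317.5, 63.8]
eef_rot: [3.141, -0.0, 0.071]
wrist_force: [0.8, 0.4, -1.3]
finger_gap: 12.1
finger_force: 20.0
```

>>> jog_arm(
  rows=[0,0,-0.1,0,0,0,1,0,0,0,0,0,0,0.58,0,0,0,0,0,0,0.58,0,0,0,0,0,0,0.58,0,0,0,0,0,0,0.58,0,0,1,0,0,0,0.58,0,0,2,0,0,0,0.58,0,0,2.5,0,0,0,0.5,0,0,2.5,0,0,0,0.5,0,0,2.5,0,0,0,0.5,0,2,2,0,0,0,0.5,0,3,0,0,0,0,0.5,0,3,0,0,0,0,0.5,0,3,0,0,0,0,0.5,0,3,0,0,0,0,0.5,0,3,0,0,0,0,0.5,0,3,0,0,0,0,0.5,0,3,0,0,0,0,0.5,0,0,0,0,0,0,0.5,0,0,0,0,0,0,0.5],
)

```text
clock: 30.85
eef_pos: [537.2, -86.3, 188.4]
eef_rot: [3.141, -0.001, 0.074]
wrist_force: [-0.6, -0.3, 0.1]
finger_gap: 46.7
finger_force: 0.0
```

```bash
python3 look.py scene side; ls -t pics|head -2
```

```text
{'clock': np.float64(30.85), 'joints': array([-0.227,  0.308,  1.571, -0.   ,  1.262,  1.271]), 'eef_pos': array([537.242, -86.335, 188.419]), 'eef_rot': array([ 3.141e+00, -1.000e-03,  7.400e-02]), 'wrist_force': array([-0.581, -0.281,  0.081]), 'finger_gap': np.float64(46.654), 'finger_force': np.float64(0.0)}
scene green 559 [279. 314.] z 86.3 [ 528.  -137.3  144.2   11.9    4.8]
scene red 613 [246. 329.] z 86.4 [ 530.7 -197.7  145.9   12.2    4.2]
scene blue 646 [212. 345.] z 86.3 [ 535.2 -257.8  145.6   11.8    3.9]
scene yellow 735 [175. 363.] z 86.5 [ 538.5 -317.9  145.2   12.1    4.1]
side green 377 [426. 244.] z 86.3 [ 521.8 -138.9  138.4   10.6    5.2]
side red 467 [455. 256.] z 86.3 [ 527.4 -198.1  142.1   12.1    3.8]
side blue 507 [486. 269.] z 86.2 [ 531.4 -257.9  142.6   12.3    3.7]
side yellow 565 [520. 283.] z 86.1 [ 534.5 -317.5  143.9   12.2    4. ]
side_3085.png
scene_3085.png
```

View pics/scene_3085.png

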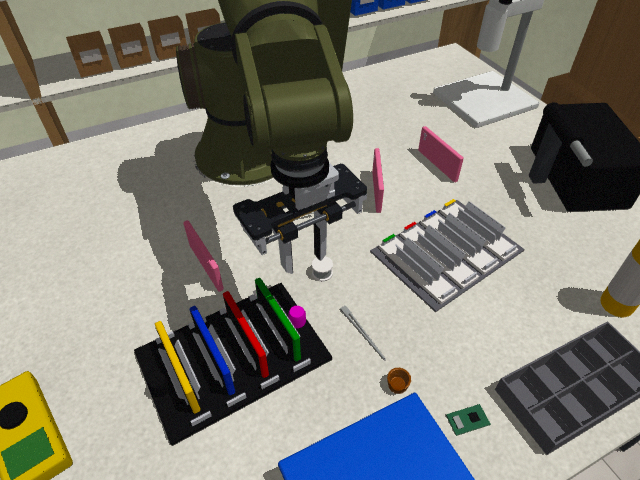

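All four phones stand upright in the dock, with tops at 86 mm. From the knob (297,317) outwards they run green, red, blue, yellow. The rack is empty, with its stickers in the same order, and the arm is clear.

```bash
python3 -c "
from cell import manip
print(manip.sign_off())"
```

```text
the job is handed in; nothing more can be done
None
```

All four phones (green, red, blue, yellow, counting from the magenta knob) stand in the dock in queue order. They measured upright and fully down before I handed the job in at about 31 s; the hand-in returned no verdict.

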